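# Sort the cartridges into the caddy and hold its handle extended

### The job

Put the two loose cartridges into the caddy's bins by colour, the orange-labelled one in the orange bin and the blue-labelled one in the blue bin, each set down gently (not dropped), lying flat with its label up. Then squeeze the red release button in the caddy's grip bar, pull the telescoping handle straight up past its first stop to its second stop, and finish still holding it there, fully extended, with the button squeezed; do not let go. Leave the coaster, the acrylic riser and the racked cartridges as they are.

Things in the scene. Friction and masses are not known exactly. Their poses are not given: they have to be found in the camera images.
- caddy: black cartridge caddy, heavy, does not move on the shelf: base plate 140 (x) x 340 (y) x 10 mm, with an upright sleeve 32 x 48 mm in plan and 109 mm high at its middle, a bin on either side of it (bin centres 108 mm from the sleeve's axis along the caddy's y). Origin: underside centre, on the sleeve's axis, at shelf height; z up
- bin_orange: orange open-topped bin, fixed on the caddy's base on one side of the handle (which side varies). Outside 126 (x) x 116 (y) x 36 mm high, walls and floor 4 mm; inside 118 x 108 mm. Origin: centre of its underside (10 mm above the shelf); x, y along its sides, z up; same yaw as the caddy
- bin_blue: blue open-topped bin, fixed on the caddy's base on one side of the handle (which side varies). Outside 126 (x) x 116 (y) x 36 mm high, walls and floor 4 mm; inside 118 x 108 mm. Origin: centre of its underside (10 mm above the shelf); x, y along its sides, z up; same yaw as the caddy
- cart_orange: grey plastic game cartridge, 80 x 50 x 18 mm, 50 to 100 g, lying flat on the shelf, with a label on its upper face coloured orange (the only orange-labelled one). Origin: centre of its underside; x along its 80 mm length, y across its 50 mm width, z up out of the label
- cart_blue: grey plastic game cartridge, 80 x 50 x 18 mm, 50 to 100 g, lying flat on the shelf, with a label on its upper face coloured blue (the only blue-labelled one). Origin: centre of its underside; x along its 80 mm length, y across its 50 mm width, z up out of the label
- grip_bar: grey grip bar on top of the telescoping handle, 34 (x) x 80 (y) x 28 mm high, long side along the caddy's y; same yaw as the caddy. Origin: its centre, 126 mm above the shelf when stowed, 226 mm at the second stop. The sleeve below it is narrower (32 mm in x), so fingers may reach down past the bar. Pulling to the second stop takes about 10 N; unheld, the upper stage sinks back under its weight
- button_face (a point): centre of the outer face of the red release button (32 mm wide, 20 mm high) in the middle of the grip bar's +x face. It stands 6 mm proud, 23 mm from the bar's centre, so the bar is 40 mm thick there. A gripper closing along the bar's x at the bar's middle presses the button flush as it grips
- release (a joint): red button's travel in m: 0 out, 0.006 fully pressed; sprung, 2 N to start, 5 N fully pressed. Until it is pressed about 4 mm the stowed handle is locked to the sleeve
- upper_stage (a joint): extension of the upper (thin) tube in m, straight up: 0 stowed, 0.05 at its end. It comes out first (about 3.5 N); its end is the first stop
- lower_stage (a joint): extension of the lower (thick) tube in m, straight up: 0 stowed, 0.05 at its end. It has 5 N more drag and follows once the upper tube is out; both at 0.05 is the second stop, a hard end
- rack: fixed black plastic rack, 62 (x) x 110 (y) x 46 mm high, holding two cartridges upright. Origin: underside centre
- rack_cart0: grey cartridge with white label standing upright in the rack, 50 x 18 mm in plan, top 88 mm above the shelf; leave alone. Origin: centre of its lower end
- rack_cart1: the other racked cartridge, same as rack_cart0; leave alone
- riser: clear acrylic display riser, 80 (x) x 140 (y) x 50 mm high, beyond the caddy; leave alone. Origin: centre of its underside
- coaster: white ceramic coaster, 96 mm across, 8 mm high, beyond the loose cartridges; leave alone. Origin: centre of its underside
There are look-alikes about, which are no part of the job. What is shaped like the cart_orange but purple is not meant. What is shaped like the cart_blue but green is not meant.

How it is judged:
On the way, in this order (a step that is already met when the one before it is completed fails the run):
1. both cartridges lie flat, label up and let go, in the bins of their colours (x of cart_orange in the frame of bin_orange between -0.055 and 0.055 m and y of cart_orange in the frame of bin_orange between -0.05 and 0.05 m and z of cart_orange in the frame of bin_orange below 0.014 m and angle between each of cart_orange, cart_blue's own z axis and vertical below 0.2 rad and contact force between the fingers and cart_orange below 0.1 N and x of cart_blue in the frame of bin_blue between -0.055 and 0.055 m and y of cart_blue in the frame of bin_blue between -0.05 and 0.05 m and z of cart_blue in the frame of bin_blue below 0.014 m and contact force between the fingers and cart_blue below 0.1 N), for 0.2 s.
2. the release button is squeezed in the grip bar (value of joint release above 0.003 m and contact force between the fingers and grip_bar above 3 N), for 0.1 s.
3. the handle is out to its second stop, button still squeezed (all of step 2 and value of joint each of upper_stage, lower_stage above 0.044 m), for 0.2 s.
At the end, for the whole second after the job is handed in: Each cartridge lies at rest, label up and within 0.2 rad of level, on the floor of the bin of its own colour, untouched by the fingers; both stages of the handle are out by more than 44 of 50 mm; the fingers still grip the bar (over 3 N) with the button pressed more than 3 mm (all of step 1 and all of step 3 and linear speed of each of cart_orange, cart_blue below 0.03 m/s); the arm keeps its last pose, push and grip.
It fails at once if the riser, the coaster or a racked cartridge moved more than 20 mm (distance of any of rack_cart0, rack_cart1, riser, coaster from where it was at the start of the episode above 0.02 m).
It fails at once if a cartridge dropped from a height or thrown (over 1 m/s out of the fingers) ((linear speed of cart_orange above 1 m/s and contact force between the fingers and cart_orange below 0.1 N) or (linear speed of cart_blue above 1 m/s and contact force between the fingers and cart_blue below 0.1 N)).
It also fails if it takes over 72 s, if anything falls off the work surface, if the arm or the gripper's body presses on something with over 40 N, if the wrist force passes 120 N, or if a joint passes its speed limit or range.

### The arm

A 6-joint arm with a two-finger parallel gripper is mounted at the origin on the work surface. World frame = base frame: x ahead of the robot, y to its left, z up, the work surface at z = 0. Lengths are in m, angles in rad, forces in N, time in s.
With the tool pointing down it reaches from about 0.35 to 1 m from the base axis. Payload 7.1 kg.
Tool frame: the origin (TCP) lies at the very end of the fingers, on their centre line; the grasp point (between the pads) lies 19 mm behind it; z points along the fingers, x is the direction in which the jaws open and shut, and the axes are right-handed (so a half turn about z gives the same grasp; the last joint's range is limited). The gripper opens to 85 mm and grips with 20 to 120 N. Pads are 22 mm wide; open, the fingers measure 114 mm over their backs; the gripper's body (76 mm by 85 mm) begins 54 mm behind the grasp point. The pads swing forward as they close: fully open they stand 13 mm farther back than shut.
Start: joints at [-1.137, 0.423, 1.63, -0, 1.089, -0.019], TCP at [0.273, -0.562, 0.201] pointing down, gripper open.
Joint ranges: [-3, 3], [-0.9, 2.11], [0.09, 2.58], [-1.31, 4.45], [0.11, 2.69], [-2.54, 2.54]. Speed limits (rad/s): [2.39, 2.39, 3.01, 3.14, 3.14, 3.14].

### API

Orientations are given as a 3x3 rotation matrix whose columns are the frame's x, y, z axes.
In Python, from cell import monitor, cams, ctrl gives the robot as it stands.
- The arm moves only by the tool carry_out, never from a script. Its argument "deltas" is a list of rows, each an object of numbers: "dx", "dy", "dz": the shift along the tool's x, y, z in mm; "ax", "ay", "az": the turn, a rotation vector about the tool's x, y, z in degrees. A call has 1 to 20 rows; each row is the pose to reach, as a shift and turn from the pose commanded when the call began, along the tool's axes at that moment; what a row does not reach only later rows make up. A row lasts 1/12 s, in which the tool goes at most 41.7 mm and 7.16 degrees, less where a joint would pass 70% of its speed; a pose out of reach is approached as far as the arm can. A call with a gripper value outside its range is refused whole. "fingers" is the opening, from 0 (shut) to 1 (fully open), set as the call begins (left out, the last holds). The fingers move at their own pace and stop on an object; the grip force is fixed at half the most. Time passes only in rows, so rows that repeat a pose let the fingers close. It gives the time, the measured TCP pose, the force and the opening at its end, in the units of the state.
- monitor.state(): the state, without advancing time (a new reading comes with each control period).
- cams.capture(name): name is "scene" or "top" or "wrist"; returns the picture (420x560x3 uint8, blue, green, red); there is no depth.
- cams.calibration(name): a dict with "intrinsics" (3x3 intrinsics, pixels), "R" (3x3) and "t" (3): a world point X has camera coordinates R X + t. Camera axes: x right, y down, z forward; pixel columns grow to the right and rows downward; lengths in m; the calibration is good to about 2 mm. A picture is of the moment at which its call begins: read the wrist's pose just before it. calibration takes no time and is no camera call; for the wrist camera it gives the pose at the moment of the call.
- ctrl.sign_off(): hands the job in, once; it reports no verdict.
The state is a dict: "time_s": time; "qpos": joint angles; "joint_velocities": joint speeds; "joint_efforts": joint torques, N m; "tool_pos": TCP position; "ee_rot": TCP orientation; "wrist_force": force on the tool from outside, world axes, zero at the start; "moment": the same for the moment, N m; "grip_width": opening from 0.0 (shut) to 1.0 (fully open).
Only numpy, scipy, OpenCV 4.12 (cv2) and the standard library are available. Lean on these libraries where they do the work, as an engineer would, in place of code of your own. Each camera call takes 0.05 s, during which the arm holds its last target.

## Working session

There is one attempt and no reset: what is moved stays moved. The work goes in short steps, Python scripts to look and compute and a tool call to move; the robot and the scene stay as the last step left them, time stands still between calls to the robot, and variables do not carry over. Pictures are saved under pics/ and viewed, and the job is handed in when it is done.

Besides the shell and the picture viewer there is one more tool, called after "Call:" as name([rows], argument=value, ...), one row to a line, values as JSON. carry_out: Moves the arm, as the interface text tells. Its arguments: {"type":"object","properties":{"deltas":{"type":"array"},"fingers":{"type":"number"}},"required":["deltas"]}

```bash
mkdir -p pics; python3 - <<'E'
from cell import monitor,cams,ctrl
import cv2
s=monitor.state()
print({k:s[k] for k in s})
for n in ["scene","top","wrist"]:
    cv2.imwrite(f"pics/a_{n}.png",cams.capture(n)); c=cams.calibration(n); print(n,c)
E
```

```text
{'time_s': 0.0, 'qpos': array([-1.13702523e+00,  4.23895123e-01,  1.63073833e+00, -1.77380876e-05,
        1.08862320e+00, -1.90157191e-02]), 'joint_velocities': array([-1.22803827e-03, -8.77025822e-05, -1.14522638e-03, -2.12055568e-03,
       -5.77994668e-04,  3.47031222e-04]), 'joint_efforts': array([-1.13879669e-03, -5.57391500e+01, -2.81747764e+01, -7.38803510e-05,
        7.39624200e-03, -6.33503618e-06]), 'tool_pos': array([ 0.27316259, -0.56143686,  0.20019287]), 'ee_rot': array([[ 4.37480033e-01, -8.99227842e-01, -7.13632990e-04],
       [-8.99226585e-01, -4.37480615e-01,  1.50328880e-03],
       [-1.66399975e-03, -1.59410792e-05, -9.99998615e-01]]), 'wrist_force': array([-1.01316735,  0.12466223,  0.3928204 ]), 'moment': array([0.0394269 , 0.04763926, 0.05667076]), 'grip_width': 0.9966070709923479}
scene {'intrinsics': array([[511.95327527,   0.        , 272.90565743],
       [  0.        , 511.95327527, 207.04746415],
       [  0.        ,   0.        ,   1.        ]]), 'R': array([[ 0.02601705,  0.99958788, -0.01213182],
       [ 0.76362556, -0.02770451, -0.6450647 ],
    
[... 192 characters left out ...]
42.40899733, 213.67097457],
       [  0.        ,   0.        ,   1.        ]]), 'R': array([[ 1.22563150e-03, -9.99920263e-01, -1.25684144e-02],
       [-9.98510411e-01, -5.38130258e-04, -5.45588678e-02],
       [ 5.45477540e-02,  1.26165617e-02, -9.98431452e-01]]), 't': array([-0.02186932,  0.57875029,  1.34218949])}
wrist {'intrinsics': array([[371.14881567,   0.        , 277.4992819 ],
       [  0.        , 371.14881567, 212.38393704],
       [  0.        ,   0.        ,   1.        ]]), 'R': array([[ 0.43759101, -0.89917326, -0.0012478 ],
       [-0.86587134, -0.42175769,  0.26904882],
       [-0.24244777, -0.11665291, -0.96312573]]), 't': array([-0.6241146 , -0.0356322 ,  0.37716226])}
```

View pics/a_scene.png

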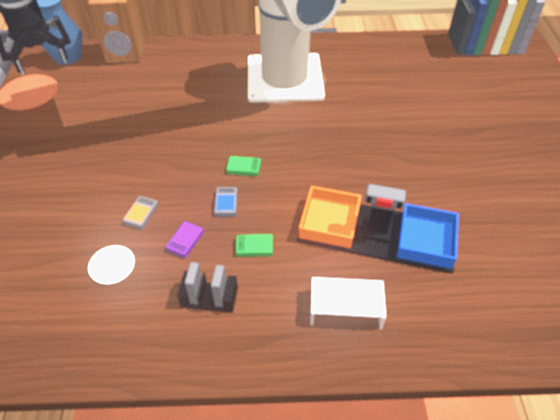

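View pics/a_top.png

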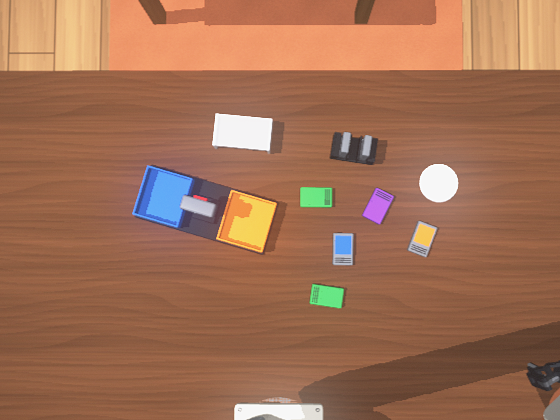

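View pics/a_wrist.png

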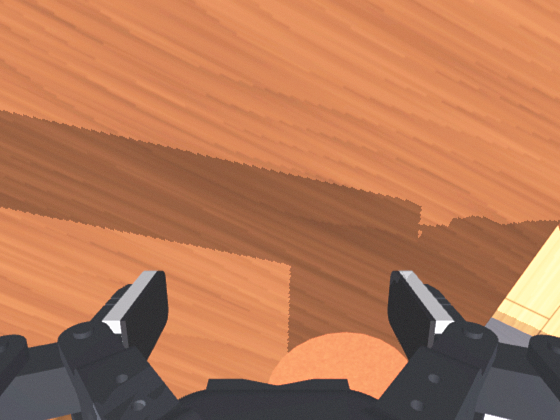

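```bash
cat > h.py <<'E'
import numpy as np,cv2
def ray(c,px,z):
    K,R,t=c["intrinsics"],np.array(c["R"]),np.array(c["t"])
    d=R.T@np.linalg.inv(K)@np.array([px[0],px[1],1.]); o=-R.T@t
    return o+d*(z-o[2])/d[2]
def proj(c,X):
    p=c["intrinsics"]@(np.array(c["R"])@np.array(X)+c["t"]); return p[:2]/p[2]
def rect(c,mask,z):
    cs,_=cv2.findContours(mask,cv2.RETR_EXTERNAL,cv2.CHAIN_APPROX_NONE)
    k=max(cs,key=cv2.contourArea)
    P=np.array([ray(c,p[0],z)[:2] for p in k])
    r=cv2.minAreaRect((P*1000).astype(np.float32)); 
    return r, k
E
python3 - <<'E'
from h import *
from cell import cams
for n in ["top","scene"]:
    im=cv2.imread(f"pics/a_{n}.png"); c=cams.calibration(n)
    hsv=cv2.cvtColor(im,cv2.COLOR_BGR2HSV)
    print(n,-np.array(c["R"]).T@c["t"])
    H,S,V=cv2.split(hsv)
    W={"top":{"co":(405,215,445,262),"cb":(328,228,360,270),"bo":(210,182,285,258),"bb":(125,158,200,236),"btn":(185,190,215,206),"bar":(175,188,222,222)},
       "scene":{"co":(118,190,162,232),"cb":(210,182,242,220),"bo":(292,182,368,250),"bb":(392,200,465,272),"btn":(370,195,400,210),"bar":(360,180,412,215)}}[n]
    for k,(x0,y0,x1,y1) in W.items():
        if k in("co",): m=((S<75)|((H>14)&(H<32)&(S>90)&(V>200)))
        elif k=="cb": m=((S<75)|((H>95)&(H<125)))
        elif k=="bo": m=(H>11)&(H<32)&(S>140)&(V>170)
        elif k=="bb": m=(H>95)&(H<125)&(S>120)
        elif k=="btn": m=((H<8)|(H>172))&(S>150)&(V>100)
        else: m=(S<60)&(V>90)
        w=np.zeros_like(H); w[y0:y1,x0:x1]=1
        m=(m.astype(np.uint8)*255)*w
        z={"c":.018,"b":.046}[k[0]]
        if k=="btn": z=.126
        if k=="bar": z=.14
        r,_=rect(c,m,z); print(k,np.round(r[0],1),np.round(r[1],1),round(r[2],1))
        cv2.imwrite(f"pics/m_{n}_{k}.png",m[y0:y1,x0:x1])
t=cv2.imread("pics/a_top.png")
a=cv2.resize(t[155:265,125:285],None,fx=5,fy=5,interpolation=cv2.INTER_CUBIC);cv2.imwrite("pics/z1.png",a)
a=cv2.resize(t[205:275,320:450],None,fx=6,fy=6,interpolation=cv2.INTER_CUBIC);cv2.imwrite("pics/z2.png",a)
E
```

```text
top [ 0.50470157 -0.03848995  1.3713853 ]
co [ 517.4 -354.4] [53.4 81.4] 68.5
cb [ 490.9 -157.3] [52.1 79.5] 89.7
bo [560.4  80.8] [118.3 127. ] 73.7
bb [620.  285.3] [122.7 127.7] 73.7
btn [610.1 180.2] [34.5  6. ] 73.3
bar [592.9 176.5] [75.4 93.5] 0.0
scene [ 1.28509574 -0.05687188  0.92474022]
co [ 522.9 -354.7] [58.4 90.7] 69.4
cb [ 497.3 -159.1] [54.  90.1] 88.2
bo [559.   79.6] [118.6 131.6] 73.7
bb [632.2 280.7] [119.8 152.6] 73.7
btn [608.  178.8] [30.8 18.4] 72.7
bar [603.9 179.4] [79.4 62.2] 74.1
```

View pics/z1.png

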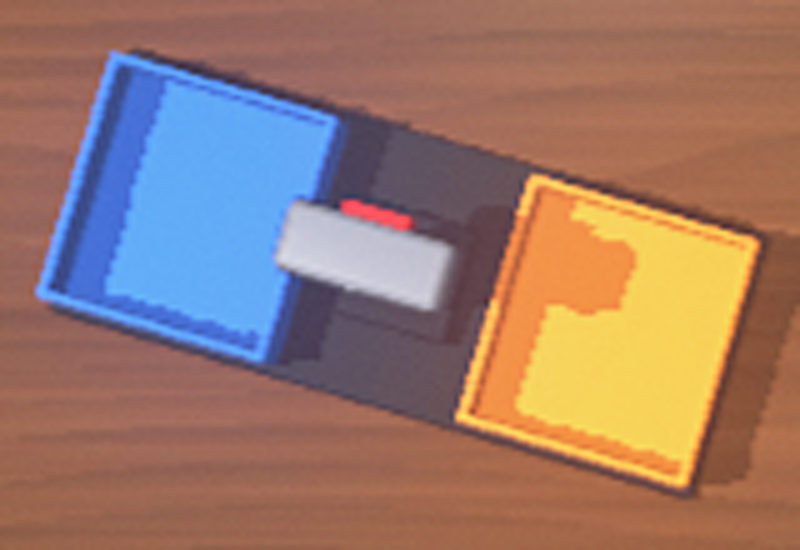

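View pics/z2.png

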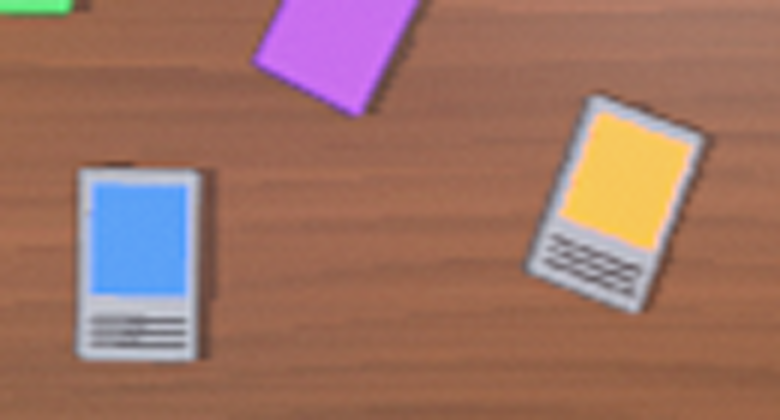

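```bash
cat > plan.py <<'E'
import sys,numpy as np
from scipy.spatial.transform import Rotation as Ro
from cell import monitor
x,y,z,yaw=map(float,sys.argv[1:5]); a=np.radians(yaw)
s=monitor.state(); R=np.array(s["ee_rot"]); p=np.array(s["tool_pos"])
T=np.array([[np.cos(a),np.sin(a),0],[np.sin(a),-np.cos(a),0],[0,0,-1]])
d=R.T@(np.array([x,y,z])-p)*1000; r=np.degrees(Ro.from_matrix(R.T@T).as_rotvec())
print("t",round(s["time_s"],2),"pos",p.round(4),"yaw",round(np.degrees(np.arctan2(R[1,0],R[0,0])),2),"grip",round(s["grip_width"],3),"F",np.round(s["wrist_force"],1))
print("d",d.round(1),"rot",r.round(2),"rows>=",max(np.linalg.norm(d)/41.7,np.linalg.norm(r)/7.16).round(1))
E
python3 plan.py 0.517 -0.355 0.10 -111.5
```

```text
t 0.15 pos [ 0.2733 -0.5616  0.2004] yaw -64.05 grip 0.996 F [1.  1.1 0. ]
d [ -79.  -309.5  100.5] rot [3.000e-02 7.000e-02 4.745e+01] rows>= 8.0
```

Call:
carry_out([
  {"dx": -79, "dy": -309.5, "dz": 100, "az": 47.5},
  {"dx": -79, "dy": -309.5, "dz": 100, "az": 47.5},
  {"dx": -79, "dy": -309.5, "dz": 100, "az": 47.5},
  {"dx": -79, "dy": -309.5, "dz": 100, "az": 47.5},
  {"dx": -79, "dy": -309.5, "dz": 100, "az": 47.5},
  {"dx": -79, "dy": -309.5, "dz": 100, "az": 47.5},
  {"dx": -79, "dy": -309.5, "dz": 100, "az": 47.5},
  {"dx": -79, "dy": -309.5, "dz": 100, "az": 47.5},
  {"dx": -79, "dy": -309.5, "dz": 100, "az": 47.5},
  {"dx": -79, "dy": -309.5, "dz": 100, "az": 47.5},
  {"dx": -79, "dy": -309.5, "dz": 100, "az": 47.5},
  {"dx": -79, "dy": -309.5, "dz": 100, "az": 47.5},
], fingers=0.85)

```text
schema error: expected keys dx, dy, dz, ax, ay, az
```

```bash
python3 plan.py 0.517 -0.355 0.002 -111.5; python3 - <<'E'
from h import *
from cell import cams
c=cams.calibration("wrist"); im=cams.capture("wrist"); cv2.imwrite("pics/b_wrist.png",im)
print(-np.array(c["R"]).T@c["t"])
H,S,V=cv2.split(cv2.cvtColor(im,cv2.COLOR_BGR2HSV))
m=((H>14)&(H<32)&(S>100)&(V>180)).astype(np.uint8)*255
print(rect(c,m,.018)[0])
E
```

```text
t 0.15 pos [ 0.2733 -0.5616  0.2004] yaw -64.05 grip 0.996 F [1.  1.1 0. ]
d [ -78.9 -309.5  198.5] rot [3.000e-02 7.000e-02 4.745e+01] rows>= 9.0
[ 0.33369619 -0.53221824  0.37206271]
((245.671875, -860.3092651367188), (9.527324676513672, 55.156150817871094), 0.04450542852282524)
```

View pics/b_wrist.png

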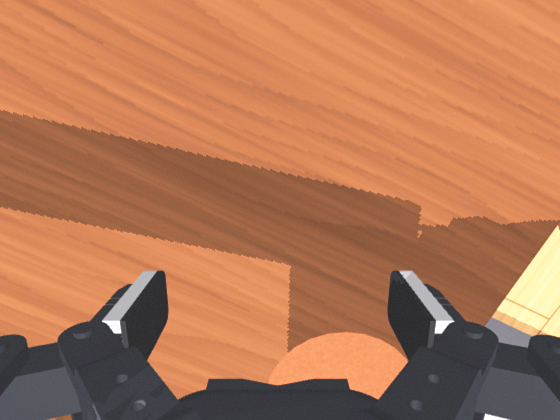

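Call:
carry_out([
  {"dx": -79, "dy": -309.5, "dz": 100, "ax": 0, "ay": 0, "az": 47.5},
  {"dx": -79, "dy": -309.5, "dz": 100, "ax": 0, "ay": 0, "az": 47.5},
  {"dx": -79, "dy": -309.5, "dz": 100, "ax": 0, "ay": 0, "az": 47.5},
  {"dx": -79, "dy": -309.5, "dz": 100, "ax": 0, "ay": 0, "az": 47.5},
  {"dx": -79, "dy": -309.5, "dz": 100, "ax": 0, "ay": 0, "az": 47.5},
  {"dx": -79, "dy": -309.5, "dz": 100, "ax": 0, "ay": 0, "az": 47.5},
  {"dx": -79, "dy": -309.5, "dz": 100, "ax": 0, "ay": 0, "az": 47.5},
  {"dx": -79, "dy": -309.5, "dz": 100, "ax": 0, "ay": 0, "az": 47.5},
  {"dx": -79, "dy": -309.5, "dz": 100, "ax": 0, "ay": 0, "az": 47.5},
  {"dx": -79, "dy": -309.5, "dz": 100, "ax": 0, "ay": 0, "az": 47.5},
  {"dx": -79, "dy": -309.5, "dz": 100, "ax": 0, "ay": 0, "az": 47.5},
], fingers=0.85)

```text
time_s: 1.12
tool_pos: [0.5171, -0.3552, 0.1007]
ee_rot: [[-0.366, -0.931, -0.001], [-0.931, 0.366, 0.0], [0.0, 0.001, -1.0]]
wrist_force: [-0.6, -1.0, -0.2]
grip_width: 0.849
```

```bash
python3 plan.py 0.517 -0.355 0.002 -111.5; python3 - <<'E'
from h import *
from cell import cams
c=cams.calibration("wrist"); im=cams.capture("wrist"); cv2.imwrite("pics/c_wrist.png",im)
H,S,V=cv2.split(cv2.cvtColor(im,cv2.COLOR_BGR2HSV))
m=((H>14)&(H<32)&(S>100)&(V>180)).astype(np.uint8)*255
print(rect(c,m,.018)[0])
E
```

```text
t 1.12 pos [ 0.5171 -0.3552  0.1007] yaw -111.45 grip 0.849 F [-0.6 -1.  -0.2]
d [-0.2  0.  98.7] rot [ 0.05 -0.01  0.05] rows>= 2.4
((525.095458984375, -360.66668701171875), (40.11188888549805, 45.28163528442383), 68.55652618408203)
```

View pics/c_wrist.png

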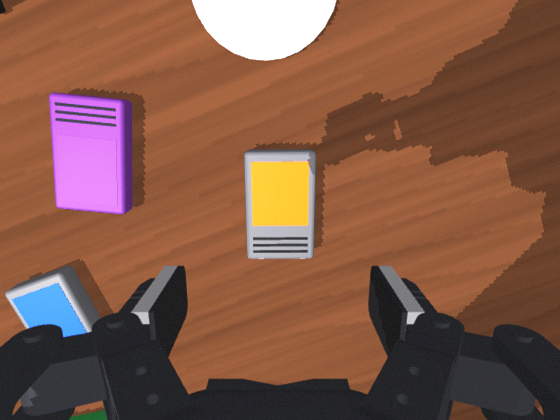

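Call:
carry_out([
  {"dx": 1, "dy": 0, "dz": 40, "ax": 0, "ay": 0, "az": 0},
  {"dx": 1, "dy": 0, "dz": 75, "ax": 0, "ay": 0, "az": 0},
  {"dx": 1, "dy": 0, "dz": 92, "ax": 0, "ay": 0, "az": 0},
  {"dx": 1, "dy": 0, "dz": 97.5, "ax": 0, "ay": 0, "az": 0},
  {"dx": 1, "dy": 0, "dz": 97.5, "ax": 0, "ay": 0, "az": 0},
  {"dx": 1, "dy": 0, "dz": 97.5, "ax": 0, "ay": 0, "az": 0},
])

```text
time_s: 1.67
tool_pos: [0.5168, -0.358, 0.0047]
ee_rot: [[-0.369, -0.93, 0.001], [-0.93, 0.369, -0.001], [0.0, -0.001, -1.0]]
wrist_force: [0.5, 0.2, 0.6]
grip_width: 0.85
```

Call:
carry_out([
  {"dx": 0, "dy": 0, "dz": 0, "ax": 0, "ay": 0, "az": 0},
  {"dx": 0, "dy": 0, "dz": 0, "ax": 0, "ay": 0, "az": 0},
  {"dx": 0, "dy": 0, "dz": 0, "ax": 0, "ay": 0, "az": 0},
  {"dx": 0, "dy": 0, "dz": 0, "ax": 0, "ay": 0, "az": 0},
  {"dx": 0, "dy": 0, "dz": 0, "ax": 0, "ay": 0, "az": 0},
  {"dx": 0, "dy": 0, "dz": 0, "ax": 0, "ay": 0, "az": 0},
], fingers=0.3)

```text
time_s: 2.17
tool_pos: [0.517, -0.3565, 0.0038]
ee_rot: [[-0.367, -0.93, 0.0], [-0.93, 0.367, -0.0], [0.0, -0.0, -1.0]]
wrist_force: [-0.6, 0.4, 0.2]
grip_width: 0.299
```

```bash
python3 - <<'E'
from h import *
from cell import cams
im=cams.capture("wrist"); cv2.imwrite("pics/d_wrist.png",im)
E
python3 plan.py 0.517 -0.355 0.2 -111.5
```

```text
t 2.22 pos [ 0.5169 -0.3565  0.0037] yaw -111.55 grip 0.303 F [-0.6 -1.3  1. ]
d [  -1.4    0.4 -196.3] rot [-0.01 -0.   -0.05] rows>= 4.7
```

View pics/d_wrist.png

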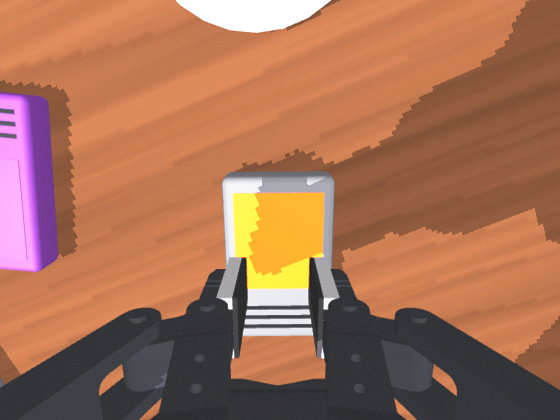

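```bash
python3 - <<'E'
from h import *
from cell import cams,monitor
c=cams.calibration("wrist");s=monitor.state();R=s["ee_rot"];p=s["tool_pos"]
print(s["wrist_force"],s["moment"],s["joint_efforts"])
for b in (0,10,19,30):
  for x in (-42,-12.5,0,12.5):
    print(b,x,proj(c,p+R@np.array([x,0,-b])/1000).round(0), end=" ")
  print()
print(proj(c,[.517,-.3565,.018]))
for n in("top","scene"):
    im=cams.capture(n)
    u,v=proj(cams.calibration(n),p).astype(int); print(n,u,v)
    cv2.imwrite(f"pics/e_{n}.png",cv2.resize(im[max(0,v-50):v+50,max(0,u-70):u+70],None,fx=5,fy=5))
E
```

```text
[-0.5635146  -1.34579369  0.97753581] [-0.03481113 -0.02431761  0.01371614] [-2.21175130e-02 -6.21499515e+01 -1.92962676e+01 -6.18039903e-04
 -1.38334472e-03 -3.12665534e-04]
0 -42 [191. 250.] 0 -12.5 [251. 250.] 0 0 [276. 250.] 0 12.5 [302. 250.] 
10 -42 [187. 258.] 10 -12.5 [250. 258.] 10 0 [276. 258.] 10 12.5 [303. 258.] 
19 -42 [182. 266.] 19 -12.5 [248. 266.] 19 0 [276. 266.] 19 12.5 [304. 266.] 
30 -42 [175. 277.] 30 -12.5 [246. 277.] 30 0 [276. 277.] 30 12.5 [306. 277.] 
[276.40645967 261.50537691]
top 421 238
scene 141 213
```

View pics/e_scene.png

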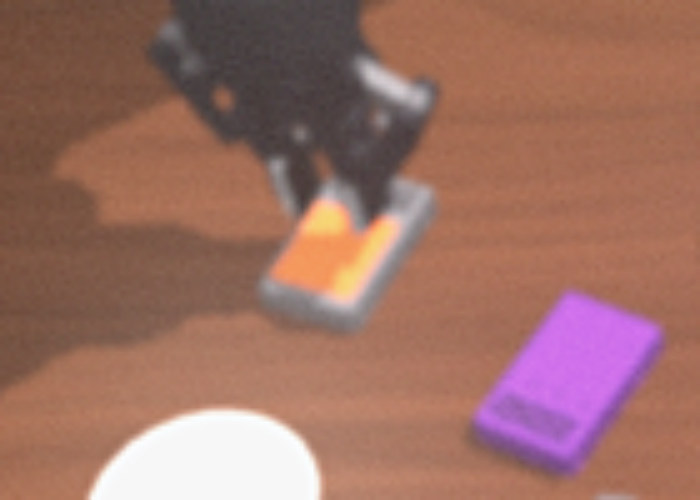

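```bash
python3 - <<'E'
from h import *
from cell import cams,monitor
c=cams.calibration("wrist");s=monitor.state();R=s["ee_rot"];p=s["tool_pos"]
for x in (42.5,12.5,25):
 for y in(-11,11):
  print(x,y,[(b,tuple(proj(c,p+R@np.array([x,y,-b])/1000).round(0).astype(int))) for b in (0,10,20,30,40,50,60)])
E
python3 - <<'E'
import cv2
im=cv2.imread("pics/d_wrist.png"); cv2.imwrite("pics/f.png",cv2.resize(im[160:380,180:380],None,fx=2.7,fy=2.7,interpolation=cv2.INTER_CUBIC))
E
```

```text
42.5 -11 [(0, (np.int64(364), np.int64(229))), (10, (np.int64(369), np.int64(236))), (20, (np.int64(374), np.int64(243))), (30, (np.int64(380), np.int64(252))), (40, (np.int64(387), np.int64(262))), (50, (np.int64(395), np.int64(273))), (60, (np.int64(404), np.int64(286)))]
42.5 11 [(0, (np.int64(361), np.int64(271))), (10, (np.int64(366), np.int64(280))), (20, (np.int64(371), np.int64(289))), (30, (np.int64(376), np.int64(300))), (40, (np.int64(383), np.int64(313))), (50, (np.int64(390), np.int64(327))), (60, (np.int64(399), np.int64(343)))]
12.5 -11 [(0, (np.int64(302), np.int64(229))), (10, (np.int64(303), np.int64(236))), (20, (np.int64(305), np.int64(243))), (30, (np.int64(307), np.int64(252))), (40, (np.int64(309), np.int64(262))), (50, (np.int64(311), np.int64(273))), (60, (np.int64(314), np.int64(286)))]
12.5 11 [(0, (np.int64(301), np.int64(271))), (10, (np.int64(303), np.int64(280))), (20, (np.int64(304), np.int64(289))), (30, (np.int64(306), np.int64(300))), (40, (np.int64(308), np.int64(313))), (50, (np.int64(310), np.int64(327))), (60, (np.int64(312), np.int64(343)))]
25 -11 [(0, (np.int64(328), np.int64(229))), (10, (np.int64(331), np.int64(236))), (20, (np.int64(334), np.int64(243))), (30, (np.int64(337), np.int64(252))), (40, (np.int64(341), np.int64(262))), (50, (np.int64(346), np.int64(273))), (60, (np.int64(352), np.int64(286)))]
25 11 [(0, (np.int64(326), np.int64(271))), (10, (np.int64(329), np.int64(280))), (20, (np.int64(332), np.int64(289))), (30, (np.int64(335), np.int64(300))), (40, (np.int64(339), np.int64(313))), (50, (np.int64(343), np.int64(327))), (60, (np.int64(348), np.int64(343)))]
```

View pics/f.png

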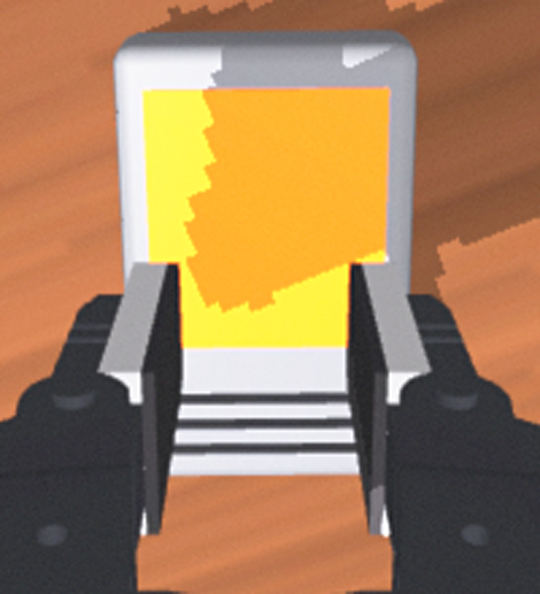

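View pics/e_top.png

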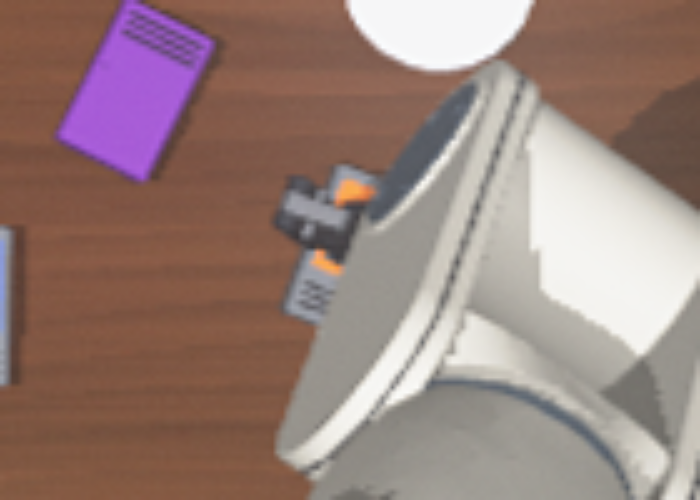

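Call:
carry_out([
  {"dx": 0, "dy": 0, "dz": 0, "ax": 0, "ay": 0, "az": 0},
  {"dx": 0, "dy": 0, "dz": 0, "ax": 0, "ay": 0, "az": 0},
  {"dx": 0, "dy": 0, "dz": 0, "ax": 0, "ay": 0, "az": 0},
  {"dx": 0, "dy": 0, "dz": 0, "ax": 0, "ay": 0, "az": 0},
  {"dx": 0, "dy": 0, "dz": 6, "ax": 0, "ay": 0, "az": 0},
  {"dx": 0, "dy": 0, "dz": 12, "ax": 0, "ay": 0, "az": 0},
  {"dx": 0, "dy": 0, "dz": 18, "ax": 0, "ay": 0, "az": 0},
  {"dx": 0, "dy": 0, "dz": 20, "ax": 0, "ay": 0, "az": 0},
  {"dx": 0, "dy": 0, "dz": 20, "ax": 0, "ay": 0, "az": 0},
], fingers=0.8)

```text
time_s: 3.07
tool_pos: [0.5161, -0.356, -0.0177]
ee_rot: [[-0.367, -0.93, -0.002], [-0.93, 0.367, 0.001], [-0.001, 0.002, -1.0]]
wrist_force: [0.3, 0.4, 0.4]
grip_width: 0.804
```

```bash
cat > ws.py <<'E'
import sys
from h import *
from cell import cams,monitor
n=sys.argv[1]; cam=sys.argv[2] if len(sys.argv)>2 else "wrist"
cv2.imwrite(f"pics/{n}.png",cams.capture(cam))
E
python3 ws.py g; python3 plan.py 0.517 -0.355 -0.02 -111.5
```

```text
t 3.12 pos [ 0.5164 -0.3562 -0.0172] yaw -111.56 grip 0.797 F [0.1 0.3 0.1]
d [-1.3 -0.1  2.8] rot [ 0.07  0.02 -0.06] rows>= 0.1
```

View pics/g.png

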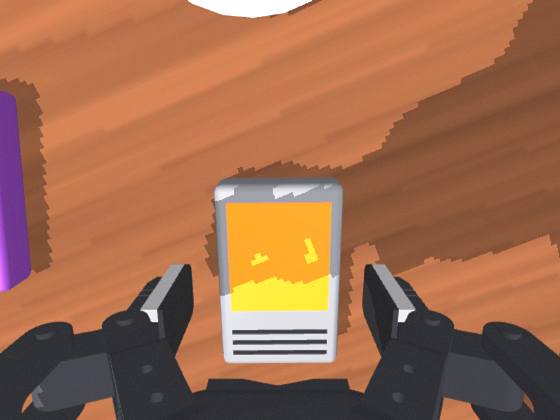

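Call:
carry_out([
  {"dx": 0, "dy": 0, "dz": 6, "ax": 0, "ay": 0, "az": 0},
  {"dx": 0, "dy": 0, "dz": 10, "ax": 0, "ay": 0, "az": 0},
  {"dx": 0, "dy": 0, "dz": 12.5, "ax": 0, "ay": 0, "az": 0},
  {"dx": 0, "dy": 0, "dz": 12.5, "ax": 0, "ay": 0, "az": 0},
  {"dx": 0, "dy": 0, "dz": 12.5, "ax": 0, "ay": 0, "az": 0},
])

```text
time_s: 3.53
tool_pos: [0.5167, -0.3564, -0.0292]
ee_rot: [[-0.367, -0.93, -0.0], [-0.93, 0.367, 0.0], [-0.0, 0.0, -1.0]]
wrist_force: [0.0, -0.7, -0.6]
grip_width: 0.803
```

Call:
carry_out([
  {"dx": 0, "dy": 0, "dz": 0, "ax": 0, "ay": 0, "az": 0},
  {"dx": 0, "dy": 0, "dz": 0, "ax": 0, "ay": 0, "az": 0},
  {"dx": 0, "dy": 0, "dz": 0, "ax": 0, "ay": 0, "az": 0},
  {"dx": 0, "dy": 0, "dz": 0, "ax": 0, "ay": 0, "az": 0},
  {"dx": 0, "dy": 0, "dz": 0, "ax": 0, "ay": 0, "az": 0},
], fingers=0.45)

```text
time_s: 3.95
tool_pos: [0.5173, -0.3567, -0.0284]
ee_rot: [[-0.367, -0.93, 0.001], [-0.93, 0.367, -0.001], [0.0, -0.001, -1.0]]
wrist_force: [0.2, -1.0, 5.6]
grip_width: 0.566
```

```bash
python3 ws.py g2; python3 ws.py g2s scene; python3 plan.py 0.517 -0.355 0.15 -111.5
python3 - <<'E'
import cv2
im=cv2.imread("pics/g2s.png"); cv2.imwrite("pics/g2z.png",cv2.resize(im[150:260,70:210],None,fx=5,fy=5))
E
```

```text
t 4.05 pos [ 0.5172 -0.3568 -0.0284] yaw -111.56 grip 0.567 F [-0.7  0.1  6.1]
d [  -1.5    0.7 -178.4] rot [-0.06 -0.01 -0.06] rows>= 4.3
```

View pics/g2.png

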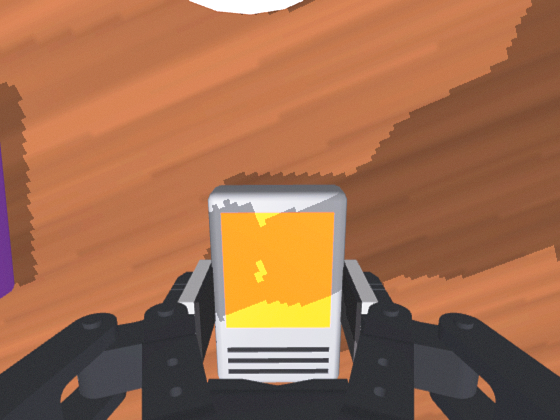

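View pics/g2z.png

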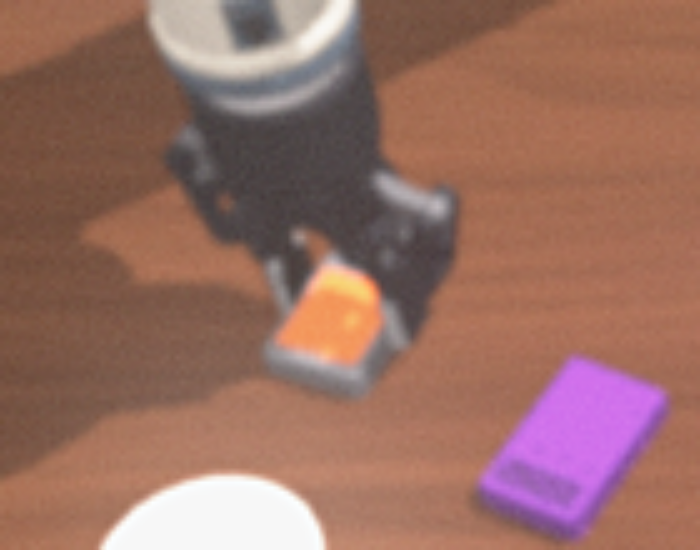

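Call:
carry_out([
  {"dx": 0, "dy": 0, "dz": -30, "ax": 0, "ay": 0, "az": 0},
  {"dx": 0, "dy": 0, "dz": -65, "ax": 0, "ay": 0, "az": 0},
  {"dx": 0, "dy": 0, "dz": -100, "ax": 0, "ay": 0, "az": 0},
  {"dx": 0, "dy": 0, "dz": -130, "ax": 0, "ay": 0, "az": 0},
  {"dx": 0, "dy": 0, "dz": -130, "ax": 0, "ay": 0, "az": 0},
  {"dx": 0, "dy": 0, "dz": -130, "ax": 0, "ay": 0, "az": 0},
])

```text
time_s: 4.55
tool_pos: [0.5178, -0.3572, 0.1029]
ee_rot: [[-0.367, -0.93, 0.003], [-0.93, 0.367, -0.002], [0.001, -0.004, -1.0]]
wrist_force: [0.3, 0.7, -1.4]
grip_width: 0.569
```

```bash
python3 ws.py g3;  python3 plan.py 0.560 0.081 0.09 -16.4
```

```text
t 4.6 pos [ 0.5167 -0.3564  0.1011] yaw -111.56 grip 0.569 F [-0.3 -0.2 -0.9]
d [-422.7  120.4   11.1] rot [-1.000e-02 -2.000e-02 -9.516e+01] rows>= 13.3
```

View pics/g3.png

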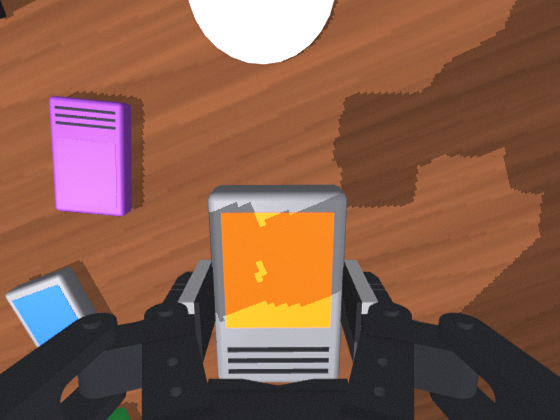

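Call:
carry_out([
  {"dx": -422.5, "dy": 120.5, "dz": 0, "ax": 0, "ay": 0, "az": -95},
  {"dx": -422.5, "dy": 120.5, "dz": 0, "ax": 0, "ay": 0, "az": -95},
  {"dx": -422.5, "dy": 120.5, "dz": 0, "ax": 0, "ay": 0, "az": -95},
  {"dx": -422.5, "dy": 120.5, "dz": 0, "ax": 0, "ay": 0, "az": -95},
  {"dx": -422.5, "dy": 120.5, "dz": 0, "ax": 0, "ay": 0, "az": -95},
  {"dx": -422.5, "dy": 120.5, "dz": 0, "ax": 0, "ay": 0, "az": -95},
  {"dx": -422.5, "dy": 120.5, "dz": 0, "ax": 0, "ay": 0, "az": -95},
  {"dx": -422.5, "dy": 120.5, "dz": 0, "ax": 0, "ay": 0, "az": -95},
  {"dx": -422.5, "dy": 120.5, "dz": 0, "ax": 0, "ay": 0, "az": -95},
  {"dx": -422.5, "dy": 120.5, "dz": 0, "ax": 0, "ay": 0, "az": -95},
  {"dx": -422.5, "dy": 120.5, "dz": 0, "ax": 0, "ay": 0, "az": -95},
  {"dx": -422.5, "dy": 120.5, "dz": 0, "ax": 0, "ay": 0, "az": -95},
  {"dx": -422.5, "dy": 120.5, "dz": 0, "ax": 0, "ay": 0, "az": -95},
  {"dx": -422.5, "dy": 120.5, "dz": 0, "ax": 0, "ay": 0, "az": -95},
  {"dx": -422.5, "dy": 120.5, "dz": 0, "ax": 0, "ay": 0, "az": -95},
  {"dx": -422.5, "dy": 120.5, "dz": 0, "ax": 0, "ay": 0, "az": -95},
])

```text
time_s: 5.93
tool_pos: [0.5587, 0.0806, 0.0994]
ee_rot: [[0.958, -0.286, -0.003], [-0.286, -0.958, -0.0], [-0.003, 0.001, -1.0]]
wrist_force: [-0.0, -0.4, -0.6]
grip_width: 0.57
```

```bash
python3 ws.py g4;  python3 plan.py 0.560 0.081 -0.013 -16.4; python3 ws.py g4s scene
```

```text
t 5.98 pos [0.559  0.0806 0.0997] yaw -16.65 grip 0.565 F [-0.2  0.3 -0.7]
d [  1.1  -0.8 112.7] rot [ 0.05  0.13 -0.25] rows>= 2.7
```

View pics/g4.png

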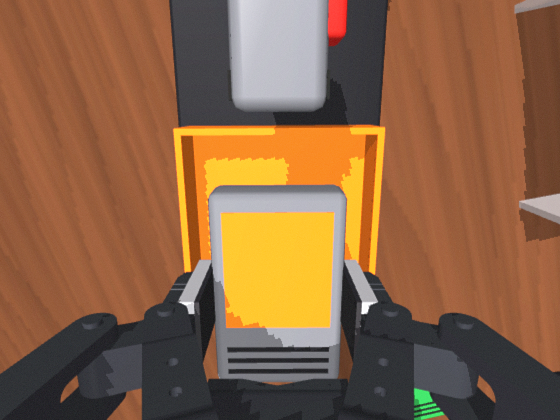

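View pics/g4s.png

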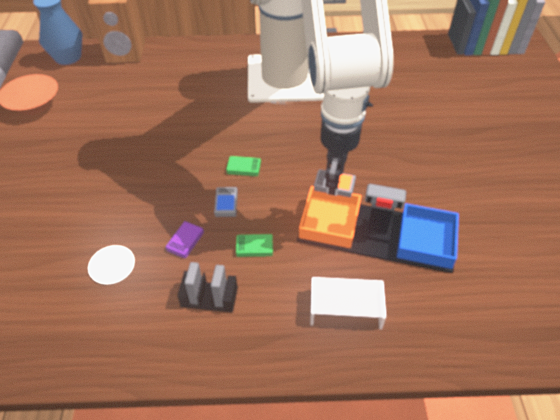

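```bash
python3 - <<'E'
from h import *
from cell import cams,monitor
c=cams.calibration("wrist");s=monitor.state();R=s["ee_rot"];p=s["tool_pos"]
for px,z in [((175,129),.046),((384,127),.046),((231,100),.112),((327,100),.112),((347,43),.116)]:
    X=ray(c,px,z); print(px,X.round(4),(R.T@(X-p)*1000).round(1))
E
```

```text
(175, 129) [0.5161 0.1518 0.046 ] [-61.7 -56.   54.1]
(384, 127) [0.6353 0.1174 0.046 ] [ 62.3 -57.2  53.9]
(231, 100) [0.5606 0.1543 0.112 ] [-19.9 -71.1 -12. ]
(327, 100) [0.5985 0.143  0.112 ] [ 19.6 -71.1 -12. ]
(347, 43) [0.6107 0.1612 0.116 ] [ 26.  -92.  -16.1]
```

Call:
carry_out([
  {"dx": 1, "dy": 0, "dz": 35, "ax": 0, "ay": 0, "az": 0},
  {"dx": 1, "dy": 0, "dz": 65, "ax": 0, "ay": 0, "az": 0},
  {"dx": 1, "dy": 0, "dz": 90, "ax": 0, "ay": 0, "az": 0},
  {"dx": 1, "dy": 0, "dz": 102, "ax": 0, "ay": 0, "az": 0},
  {"dx": 1, "dy": 0, "dz": 108, "ax": 0, "ay": 0, "az": 0},
  {"dx": 1, "dy": 0, "dz": 111, "ax": 0, "ay": 0, "az": 0},
  {"dx": 1, "dy": 0, "dz": 112, "ax": 0, "ay": 0, "az": 0},
  {"dx": 1, "dy": 0, "dz": 112, "ax": 0, "ay": 0, "az": 0},
  {"dx": 1, "dy": 0, "dz": 112, "ax": 0, "ay": 0, "az": 0},
])

```text
time_s: 6.78
tool_pos: [0.562, 0.0806, -0.0098]
ee_rot: [[0.958, -0.285, 0.002], [-0.285, -0.958, 0.0], [0.002, -0.001, -1.0]]
wrist_force: [0.2, -0.4, -1.0]
grip_width: 0.568
```

```bash
python3 plan.py 0.560 0.081 -0.014 -16.4
```

```text
t 6.78 pos [ 0.562   0.0806 -0.0098] yaw -16.57 grip 0.568 F [ 0.2 -0.4 -1. ]
d [-2.   0.2  4.2] rot [-0.05 -0.11 -0.17] rows>= 0.1
```

Call:
carry_out([
  {"dx": 0, "dy": 0, "dz": 1.5, "ax": 0, "ay": 0, "az": 0},
  {"dx": 0, "dy": 0, "dz": 2.5, "ax": 0, "ay": 0, "az": 0},
  {"dx": 0, "dy": 0, "dz": 3.5, "ax": 0, "ay": 0, "az": 0},
  {"dx": 0, "dy": 0, "dz": 3.5, "ax": 0, "ay": 0, "az": 0},
])

```text
time_s: 7.12
tool_pos: [0.561, 0.0805, -0.0144]
ee_rot: [[0.959, -0.285, 0.0], [-0.285, -0.959, 0.0], [0.0, -0.0, -1.0]]
wrist_force: [-0.6, -0.3, -0.4]
grip_width: 0.572
```

Call:
carry_out([
  {"dx": 0, "dy": 0, "dz": 1, "ax": 0, "ay": 0, "az": 0},
  {"dx": 0, "dy": 0, "dz": 1.5, "ax": 0, "ay": 0, "az": 0},
  {"dx": 0, "dy": 0, "dz": 1.5, "ax": 0, "ay": 0, "az": 0},
])

```text
time_s: 7.37
tool_pos: [0.561, 0.0805, -0.0145]
ee_rot: [[0.959, -0.285, 0.0], [-0.285, -0.959, -0.0], [0.0, 0.0, -1.0]]
wrist_force: [-3.5, -1.2, 15.2]
grip_width: 0.568
```

Call:
carry_out([
  {"dx": 0, "dy": 0, "dz": 0, "ax": 0, "ay": 0, "az": 0},
  {"dx": 0, "dy": 0, "dz": 0, "ax": 0, "ay": 0, "az": 0},
  {"dx": 0, "dy": 0, "dz": 0, "ax": 0, "ay": 0, "az": 0},
  {"dx": 0, "dy": 0, "dz": -8, "ax": 0, "ay": 0, "az": 0},
  {"dx": 0, "dy": 0, "dz": -30, "ax": 0, "ay": 0, "az": 0},
  {"dx": 0, "dy": 0, "dz": -70, "ax": 0, "ay": 0, "az": 0},
  {"dx": 0, "dy": 0, "dz": -110, "ax": 0, "ay": 0, "az": 0},
  {"dx": 0, "dy": 0, "dz": -120, "ax": 0, "ay": 0, "az": 0},
  {"dx": 0, "dy": 0, "dz": -120, "ax": 0, "ay": 0, "az": 0},
], fingers=0.74)

```text
time_s: 8.12
tool_pos: [0.5638, 0.0808, 0.1081]
ee_rot: [[0.959, -0.285, 0.007], [-0.285, -0.959, 0.001], [0.007, -0.003, -1.0]]
wrist_force: [0.3, 0.2, -0.1]
grip_width: 0.739
```

```bash
python3 ws.py g5;  python3 plan.py 0.491 -0.158 0.08 -90.3
```

```text
t 8.17 pos [0.5622 0.0806 0.1059] yaw -16.56 grip 0.741 F [-0.5 -0.3 -0.3]
d [ -0.3 249.   25.5] rot [-0.21 -0.12 73.74] rows>= 10.3
```

View pics/g5.png

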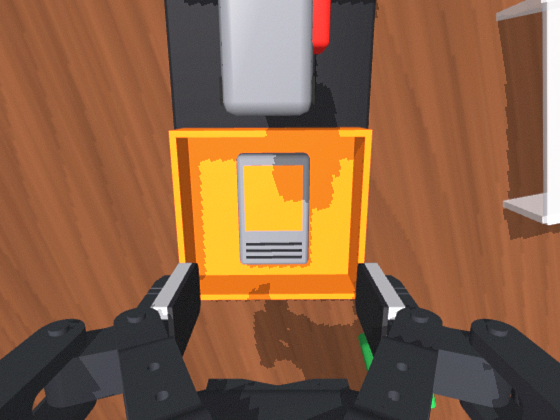

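Call:
carry_out([
  {"dx": 0, "dy": 249, "dz": 20, "ax": 0, "ay": 0, "az": 73.5},
  {"dx": 0, "dy": 249, "dz": 20, "ax": 0, "ay": 0, "az": 73.5},
  {"dx": 0, "dy": 249, "dz": 20, "ax": 0, "ay": 0, "az": 73.5},
  {"dx": 0, "dy": 249, "dz": 20, "ax": 0, "ay": 0, "az": 73.5},
  {"dx": 0, "dy": 249, "dz": 20, "ax": 0, "ay": 0, "az": 73.5},
  {"dx": 0, "dy": 249, "dz": 20, "ax": 0, "ay": 0, "az": 73.5},
  {"dx": 0, "dy": 249, "dz": 20, "ax": 0, "ay": 0, "az": 73.5},
  {"dx": 0, "dy": 249, "dz": 20, "ax": 0, "ay": 0, "az": 73.5},
  {"dx": 0, "dy": 249, "dz": 20, "ax": 0, "ay": 0, "az": 73.5},
  {"dx": 0, "dy": 249, "dz": 20, "ax": 0, "ay": 0, "az": 73.5},
  {"dx": 0, "dy": 249, "dz": 20, "ax": 0, "ay": 0, "az": 73.5},
  {"dx": 0, "dy": 249, "dz": 20, "ax": 0, "ay": 0, "az": 73.5},
  {"dx": 0, "dy": 249, "dz": 20, "ax": 0, "ay": 0, "az": 73.5},
], fingers=0.8)

```text
time_s: 9.25
tool_pos: [0.489, -0.1579, 0.0827]
ee_rot: [[0.0, -1.0, -0.002], [-1.0, -0.0, 0.001], [-0.001, 0.002, -1.0]]
wrist_force: [-0.9, -0.4, -1.0]
grip_width: 0.801
```

```bash
python3 ws.py g6;  python3 plan.py 0.491 -0.158 -0.028 -90.3;python3 - <<'E'
from h import *
from cell import cams,monitor
c=cams.calibration("wrist"); im=cv2.imread("pics/g6.png")
H,S,V=cv2.split(cv2.cvtColor(im,cv2.COLOR_BGR2HSV))
m=((H>95)&(H<125)&(S>120)&(V>120)).astype(np.uint8)*255
print(rect(c,m,.018)[0])
E
```

```text
t 9.3 pos [ 0.4892 -0.1579  0.083 ] yaw -89.97 grip 0.803 F [ 0.8 -0.   1.3]
d [  0.2  -2.  111. ] rot [0.11 0.04 0.33] rows>= 2.7
((500.6280212402344, -159.80093383789062), (39.3710823059082, 45.59366989135742), 88.89093017578125)
```

View pics/g6.png

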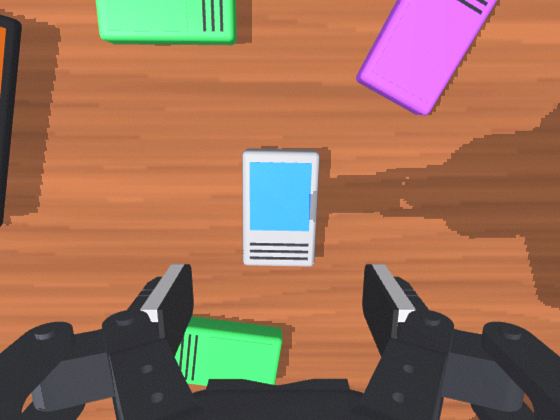

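Call:
carry_out([
  {"dx": 1.5, "dy": -2.5, "dz": 35, "ax": 0, "ay": 0, "az": 1},
  {"dx": 1.5, "dy": -2.5, "dz": 70, "ax": 0, "ay": 0, "az": 1},
  {"dx": 1.5, "dy": -2.5, "dz": 95, "ax": 0, "ay": 0, "az": 1},
  {"dx": 1.5, "dy": -2.5, "dz": 106, "ax": 0, "ay": 0, "az": 1},
  {"dx": 1.5, "dy": -2.5, "dz": 110, "ax": 0, "ay": 0, "az": 1},
  {"dx": 1.5, "dy": -2.5, "dz": 110, "ax": 0, "ay": 0, "az": 1},
  {"dx": 1.5, "dy": -2.5, "dz": 110, "ax": 0, "ay": 0, "az": 1},
])

```text
time_s: 9.88
tool_pos: [0.4932, -0.16, -0.0252]
ee_rot: [[-0.018, -1.0, 0.001], [-1.0, 0.018, -0.0], [0.0, -0.001, -1.0]]
wrist_force: [0.5, -0.2, 0.1]
grip_width: 0.799
```

Call:
carry_out([
  {"dx": 0, "dy": 0, "dz": 0, "ax": 0, "ay": 0, "az": 0},
  {"dx": 0, "dy": 0, "dz": 0, "ax": 0, "ay": 0, "az": 0},
  {"dx": 0, "dy": 0, "dz": 0, "ax": 0, "ay": 0, "az": 0},
  {"dx": 0, "dy": 0, "dz": 0, "ax": 0, "ay": 0, "az": 0},
  {"dx": 0, "dy": 0, "dz": 0, "ax": 0, "ay": 0, "az": 0},
], fingers=0.45)

```text
time_s: 10.3
tool_pos: [0.4936, -0.1601, -0.0242]
ee_rot: [[-0.018, -1.0, 0.003], [-1.0, 0.018, -0.001], [0.001, -0.003, -1.0]]
wrist_force: [-1.9, 0.8, 7.0]
grip_width: 0.563
```

Call:
carry_out([
  {"dx": 0, "dy": 0, "dz": -30, "ax": 0, "ay": 0, "az": 0},
  {"dx": 0, "dy": 0, "dz": -65, "ax": 0, "ay": 0, "az": 0},
  {"dx": 0, "dy": 0, "dz": -100, "ax": 0, "ay": 0, "az": 0},
  {"dx": 0, "dy": 0, "dz": -130, "ax": 0, "ay": 0, "az": 0},
  {"dx": 0, "dy": 0, "dz": -160, "ax": 0, "ay": 0, "az": 0},
  {"dx": 0, "dy": 0, "dz": -190, "ax": 0, "ay": 0, "az": 0},
  {"dx": 0, "dy": 0, "dz": -190, "ax": 0, "ay": 0, "az": 0},
])

```text
time_s: 10.88
tool_pos: [0.4962, -0.161, 0.1709]
ee_rot: [[-0.018, -1.0, 0.011], [-1.0, 0.018, -0.004], [0.004, -0.011, -1.0]]
wrist_force: [0.6, -1.0, -0.2]
grip_width: 0.561
```

```bash
python3 ws.py g7;  python3 plan.py 0.621 0.288 0.165 -16.5
```

```text
t 10.93 pos [ 0.4949 -0.1606  0.1683] yaw -91.05 grip 0.565 F [ 0.7  0.4 -1.4]
d [-450.8 -117.8    3.1] rot [ -0.3   -0.44 -74.55] rows>= 11.2
```

View pics/g7.png

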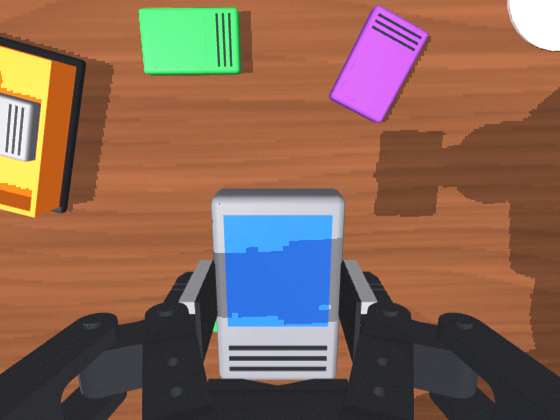

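Call:
carry_out([
  {"dx": -451, "dy": -118, "dz": 0, "ax": 0, "ay": 0, "az": -74.5},
  {"dx": -451, "dy": -118, "dz": 0, "ax": 0, "ay": 0, "az": -74.5},
  {"dx": -451, "dy": -118, "dz": 0, "ax": 0, "ay": 0, "az": -74.5},
  {"dx": -451, "dy": -118, "dz": 0, "ax": 0, "ay": 0, "az": -74.5},
  {"dx": -451, "dy": -118, "dz": 0, "ax": 0, "ay": 0, "az": -74.5},
  {"dx": -451, "dy": -118, "dz": 0, "ax": 0, "ay": 0, "az": -74.5},
  {"dx": -451, "dy": -118, "dz": 0, "ax": 0, "ay": 0, "az": -74.5},
  {"dx": -451, "dy": -118, "dz": 0, "ax": 0, "ay": 0, "az": -74.5},
  {"dx": -451, "dy": -118, "dz": 0, "ax": 0, "ay": 0, "az": -74.5},
  {"dx": -451, "dy": -118, "dz": 0, "ax": 0, "ay": 0, "az": -74.5},
  {"dx": -451, "dy": -118, "dz": 0, "ax": 0, "ay": 0, "az": -74.5},
  {"dx": -451, "dy": -118, "dz": 0, "ax": 0, "ay": 0, "az": -74.5},
  {"dx": -451, "dy": -118, "dz": 0, "ax": 0, "ay": 0, "az": -74.5},
  {"dx": -451, "dy": -118, "dz": 0, "ax": 0, "ay": 0, "az": -74.5},
  {"dx": -451, "dy": -118, "dz": 0, "ax": 0, "ay": 0, "az": -74.5},
])

```text
time_s: 12.18
tool_pos: [0.6179, 0.2875, 0.1632]
ee_rot: [[0.958, -0.286, -0.002], [-0.286, -0.958, -0.001], [-0.001, 0.002, -1.0]]
wrist_force: [1.1, -0.2, -0.3]
grip_width: 0.562
```

```bash
python3 ws.py g8;  python3 plan.py 0.621 0.288 -0.010 -16.5
```

```text
t 12.23 pos [0.6181 0.2873 0.1635] yaw -16.65 grip 0.567 F [-0.1  0.2 -1.6]
d [  2.7  -1.7 173.5] rot [ 0.07  0.06 -0.15] rows>= 4.2
```

View pics/g8.png

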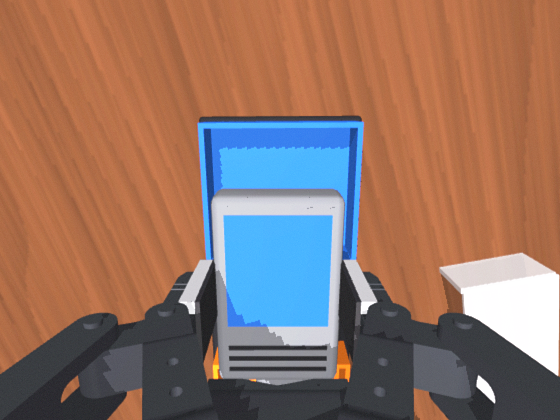

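```bash
python3 - <<'E'
from h import *
from cell import cams,monitor
c=cams.calibration("wrist");s=monitor.state();R=s["ee_rot"];p=s["tool_pos"]
for px,z in [((199,122),.046),((363,121),.046)]:
    X=ray(c,px,z); print(px,X.round(4),(R.T@(X-p)*1000).round(1))
E
```

```text
(199, 122) [0.5768 0.3599 0.046 ] [-60.3 -57.9 117.5]
(363, 121) [0.696  0.3251 0.046 ] [ 63.9 -58.7 117.4]
```

Bin centre is at tool x +2, y 0. Descend.

Call:
carry_out([
  {"dx": 2, "dy": 0, "dz": 40, "ax": 0, "ay": 0, "az": 0},
  {"dx": 2, "dy": 0, "dz": 80, "ax": 0, "ay": 0, "az": 0},
  {"dx": 2, "dy": 0, "dz": 115, "ax": 0, "ay": 0, "az": 0},
  {"dx": 2, "dy": 0, "dz": 145, "ax": 0, "ay": 0, "az": 0},
  {"dx": 2, "dy": 0, "dz": 162, "ax": 0, "ay": 0, "az": 0},
  {"dx": 2, "dy": 0, "dz": 169, "ax": 0, "ay": 0, "az": 0},
  {"dx": 2, "dy": 0, "dz": 172, "ax": 0, "ay": 0, "az": 0},
  {"dx": 2, "dy": 0, "dz": 172, "ax": 0, "ay": 0, "az": 0},
  {"dx": 2, "dy": 0, "dz": 172, "ax": 0, "ay": 0, "az": 0},
])

```text
time_s: 12.98
tool_pos: [0.6219, 0.2884, -0.0063]
ee_rot: [[0.958, -0.286, 0.002], [-0.286, -0.958, 0.001], [0.002, -0.002, -1.0]]
wrist_force: [0.5, -0.3, -1.0]
grip_width: 0.563
```

Call:
carry_out([
  {"dx": 0, "dy": 0, "dz": 1, "ax": 0, "ay": 0, "az": 0},
  {"dx": 0, "dy": 0, "dz": 2, "ax": 0, "ay": 0, "az": 0},
  {"dx": 0, "dy": 0, "dz": 2, "ax": 0, "ay": 0, "az": 0},
])

```text
time_s: 13.23
tool_pos: [0.6212, 0.2887, -0.009]
ee_rot: [[0.959, -0.285, 0.001], [-0.285, -0.959, 0.001], [0.001, -0.001, -1.0]]
wrist_force: [0.2, -0.2, -1.6]
grip_width: 0.566
```

Call:
carry_out([
  {"dx": 0, "dy": 0, "dz": 1, "ax": 0, "ay": 0, "az": 0},
  {"dx": 0, "dy": 0, "dz": 2, "ax": 0, "ay": 0, "az": 0},
  {"dx": 0, "dy": 0, "dz": 2, "ax": 0, "ay": 0, "az": 0},
])

```text
time_s: 13.48
tool_pos: [0.6211, 0.2887, -0.0101]
ee_rot: [[0.959, -0.285, 0.001], [-0.285, -0.959, 0.0], [0.001, -0.001, -1.0]]
wrist_force: [-4.9, -1.8, 11.9]
grip_width: 0.565
```

Contact with the bin floor (12 N). Release and rise.

Call:
carry_out([
  {"dx": 0, "dy": 0, "dz": 0, "ax": 0, "ay": 0, "az": 0},
  {"dx": 0, "dy": 0, "dz": 0, "ax": 0, "ay": 0, "az": 0},
  {"dx": 0, "dy": 0, "dz": 0, "ax": 0, "ay": 0, "az": 0},
  {"dx": 0, "dy": 0, "dz": -8, "ax": 0, "ay": 0, "az": 0},
  {"dx": 0, "dy": 0, "dz": -30, "ax": 0, "ay": 0, "az": 0},
  {"dx": 0, "dy": 0, "dz": -70, "ax": 0, "ay": 0, "az": 0},
  {"dx": 0, "dy": 0, "dz": -110, "ax": 0, "ay": 0, "az": 0},
  {"dx": 0, "dy": 0, "dz": -150, "ax": 0, "ay": 0, "az": 0},
  {"dx": 0, "dy": 0, "dz": -190, "ax": 0, "ay": 0, "az": 0},
  {"dx": 0, "dy": 0, "dz": -190, "ax": 0, "ay": 0, "az": 0},
  {"dx": 0, "dy": 0, "dz": -190, "ax": 0, "ay": 0, "az": 0},
], fingers=0.74)

```text
time_s: 14.4
tool_pos: [0.6226, 0.2893, 0.1821]
ee_rot: [[0.959, -0.285, 0.006], [-0.285, -0.959, 0.003], [0.005, -0.004, -1.0]]
wrist_force: [0.8, -0.6, -0.8]
grip_width: 0.737
```

```bash
python3 ws.py g9;  python3 plan.py 0.5905 0.184 0.17 -16.4
```

```text
t 14.45 pos [0.621  0.2886 0.1794] yaw -16.56 grip 0.739 F [-0.  -0.9 -0.9]
d [  0.5 109.    9.3] rot [-0.08 -0.09 -0.16] rows>= 2.6
```

View pics/g9.png

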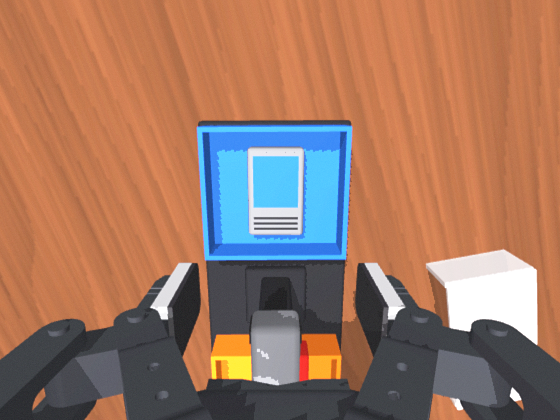

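Call:
carry_out([
  {"dx": 0, "dy": 40, "dz": 0, "ax": 0, "ay": 0, "az": 0},
  {"dx": 0, "dy": 80, "dz": 0, "ax": 0, "ay": 0, "az": 0},
  {"dx": 0, "dy": 108.5, "dz": 0, "ax": 0, "ay": 0, "az": 0},
  {"dx": 0, "dy": 108.5, "dz": 0, "ax": 0, "ay": 0, "az": 0},
  {"dx": 0, "dy": 108.5, "dz": 0, "ax": 0, "ay": 0, "az": 0},
], fingers=0.85)

```text
time_s: 14.87
tool_pos: [0.5884, 0.1828, 0.1763]
ee_rot: [[0.958, -0.287, -0.003], [-0.287, -0.958, -0.001], [-0.003, 0.002, -1.0]]
wrist_force: [0.0, -0.3, -0.6]
grip_width: 0.85
```

```bash
python3 ws.py g10;python3 ws.py g10t top;  python3 plan.py 0.5905 0.184 0.08 -16.4
```

```text
t 14.97 pos [0.5895 0.1847 0.177 ] yaw -16.57 grip 0.851 F [0.2 0.6 0.8]
d [ 1.3  0.3 97. ] rot [ 0.03  0.08 -0.17] rows>= 2.3
```

View pics/g10.png

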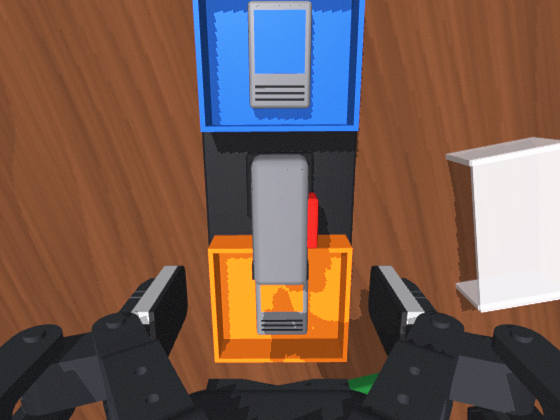

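```bash
python3 - <<'E'
from h import *
from cell import cams,monitor
c=cams.calibration("wrist");s=monitor.state();R=s["ee_rot"];p=s["tool_pos"]
for px,z in [((253,220),.138),((308,220),.138),((280,154),.140),((280,283),.14),((318,222),.13)]:
    X=ray(c,px,z); print(px,X.round(4),(R.T@(X-p)*1000).round(1))
E
```

```text
(253, 220) [0.576 0.193 0.138] [-15.3  -4.1  39. ]
(308, 220) [0.6072 0.1837 0.138 ] [17.3 -4.1 38.9]
(280, 154) [0.6024 0.2259 0.14  ] [  0.6 -43.2  36.9]
(280, 283) [0.58   0.1501 0.14  ] [ 0.7 35.8 37. ]
(318, 222) [0.6127 0.1782 0.13  ] [24.1 -0.4 46.9]
```

Call:
carry_out([
  {"dx": 1, "dy": -3, "dz": 30, "ax": 0, "ay": 0, "az": 0},
  {"dx": 1, "dy": -3, "dz": 55, "ax": 0, "ay": 0, "az": 0},
  {"dx": 1, "dy": -3, "dz": 78, "ax": 0, "ay": 0, "az": 0},
  {"dx": 1, "dy": -3, "dz": 93, "ax": 0, "ay": 0, "az": 0},
  {"dx": 1, "dy": -3, "dz": 99, "ax": 0, "ay": 0, "az": 0},
  {"dx": 1, "dy": -3, "dz": 99, "ax": 0, "ay": 0, "az": 0},
  {"dx": 1, "dy": -3, "dz": 99, "ax": 0, "ay": 0, "az": 0},
])

```text
time_s: 15.55
tool_pos: [0.5919, 0.1878, 0.079]
ee_rot: [[0.959, -0.284, -0.0], [-0.284, -0.959, 0.0], [-0.0, 0.0, -1.0]]
wrist_force: [0.6, -0.0, 1.2]
grip_width: 0.848
```

```bash
python3 ws.py g11;  python3 plan.py 0.5905 0.184 0.08 -16.4; python3 ws.py g11s scene; python3 - <<'E'
import cv2
im=cv2.imread("pics/g11s.png"); cv2.imwrite("pics/g11z.png",cv2.resize(im[140:280,290:470],None,fx=4,fy=4))
E
```

```text
t 15.6 pos [0.5923 0.1878 0.0797] yaw -16.52 grip 0.848 F [ 0.1 -0.6  0.3]
d [-0.7  4.2 -0.3] rot [-0.04 -0.06 -0.12] rows>= 0.1
```

View pics/g11.png

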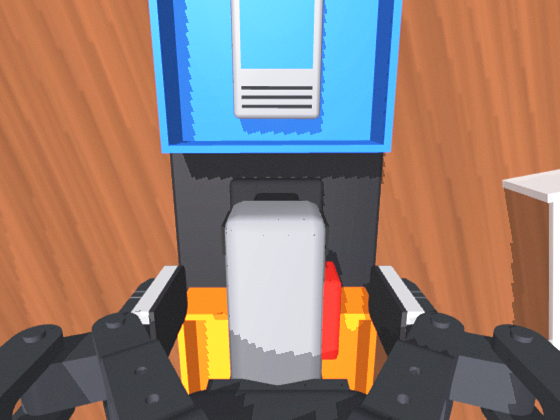

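View pics/g11z.png

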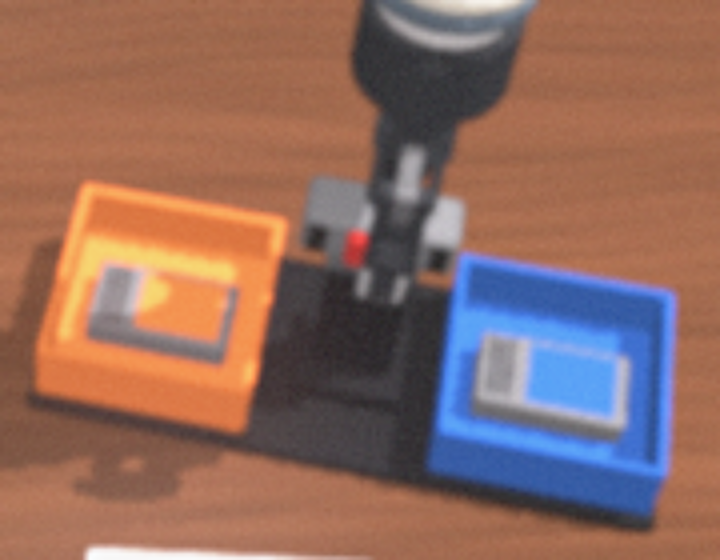

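Call:
carry_out([
  {"dx": 0, "dy": 2, "dz": 0, "ax": 0, "ay": 0, "az": 0},
  {"dx": 0, "dy": 2, "dz": 0, "ax": 0, "ay": 0, "az": 0},
  {"dx": 0, "dy": 2, "dz": 0, "ax": 0, "ay": 0, "az": 0},
  {"dx": 0, "dy": 2, "dz": 0, "ax": 0, "ay": 0, "az": 0},
  {"dx": 0, "dy": 2, "dz": 0, "ax": 0, "ay": 0, "az": 0},
  {"dx": 0, "dy": 2, "dz": 0, "ax": 0, "ay": 0, "az": 0},
  {"dx": 0, "dy": 2, "dz": 0, "ax": 0, "ay": 0, "az": 0},
  {"dx": 0, "dy": 2, "dz": 0, "ax": 0, "ay": 0, "az": 0},
  {"dx": 0, "dy": 2, "dz": 0, "ax": 0, "ay": 0, "az": 0},
], fingers=0.1)

```text
time_s: 16.4
tool_pos: [0.5908, 0.1854, 0.0803]
ee_rot: [[0.959, -0.285, 0.0], [-0.285, -0.959, 0.0], [0.0, -0.0, -1.0]]
wrist_force: [-5.2, 0.8, 9.6]
grip_width: 0.39
```

```bash
python3 ws.py g12;  python3 plan.py 0.5905 0.184 0.18 -16.4
```

```text
t 16.45 pos [0.5909 0.1854 0.0804] yaw -16.54 grip 0.391 F [-5.5  1.5  8.3]
d [  0.1   1.4 -99.6] rot [-0.02 -0.01 -0.14] rows>= 2.4
```

View pics/g12.png

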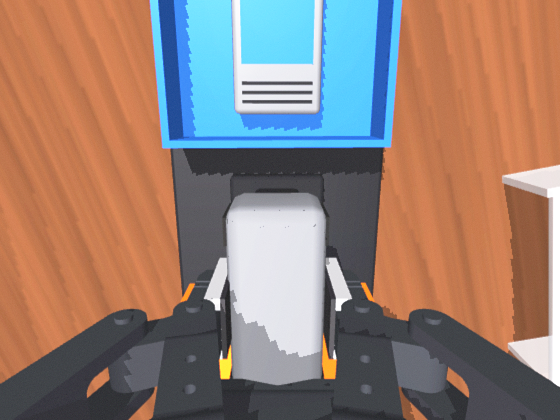

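Call:
carry_out([
  {"dx": 0, "dy": 0, "dz": -4, "ax": 0, "ay": 0, "az": 0},
  {"dx": 0, "dy": 0, "dz": -10, "ax": 0, "ay": 0, "az": 0},
  {"dx": 0, "dy": 0, "dz": -18, "ax": 0, "ay": 0, "az": 0},
  {"dx": 0, "dy": 0, "dz": -26, "ax": 0, "ay": 0, "az": 0},
  {"dx": 0, "dy": 0, "dz": -34, "ax": 0, "ay": 0, "az": 0},
  {"dx": 0, "dy": 0, "dz": -40, "ax": 0, "ay": 0, "az": 0},
  {"dx": 0, "dy": 0, "dz": -46, "ax": 0, "ay": 0, "az": 0},
  {"dx": 0, "dy": 0, "dz": -52, "ax": 0, "ay": 0, "az": 0},
  {"dx": 0, "dy": 0, "dz": -58, "ax": 0, "ay": 0, "az": 0},
  {"dx": 0, "dy": 0, "dz": -65, "ax": 0, "ay": 0, "az": 0},
  {"dx": 0, "dy": 0, "dz": -72, "ax": 0, "ay": 0, "az": 0},
  {"dx": 0, "dy": 0, "dz": -79, "ax": 0, "ay": 0, "az": 0},
  {"dx": 0, "dy": 0, "dz": -86, "ax": 0, "ay": 0, "az": 0},
  {"dx": 0, "dy": 0, "dz": -90, "ax": 0, "ay": 0, "az": 0},
  {"dx": 0, "dy": 0, "dz": -90, "ax": 0, "ay": 0, "az": 0},
])

```text
time_s: 17.7
tool_pos: [0.5909, 0.1852, 0.1703]
ee_rot: [[0.959, -0.285, 0.0], [-0.285, -0.959, 0.0], [0.0, -0.0, -1.0]]
wrist_force: [-4.3, 2.0, -1.7]
grip_width: 0.386
```

Call:
carry_out([
  {"dx": 0, "dy": 0, "dz": -4, "ax": 0, "ay": 0, "az": 0},
  {"dx": 0, "dy": 0, "dz": -7, "ax": 0, "ay": 0, "az": 0},
  {"dx": 0, "dy": 0, "dz": -9, "ax": 0, "ay": 0, "az": 0},
  {"dx": 0, "dy": 0, "dz": -10, "ax": 0, "ay": 0, "az": 0},
  {"dx": 0, "dy": 0, "dz": -10, "ax": 0, "ay": 0, "az": 0},
])

```text
time_s: 18.12
tool_pos: [0.5909, 0.1852, 0.1792]
ee_rot: [[0.959, -0.285, -0.0], [-0.285, -0.959, 0.0], [-0.0, 0.0, -1.0]]
wrist_force: [-3.9, 3.1, -4.5]
grip_width: 0.39
```

Call:
carry_out([
  {"dx": 0, "dy": 0, "dz": -1, "ax": 0, "ay": 0, "az": 0},
  {"dx": 0, "dy": 0, "dz": -1.5, "ax": 0, "ay": 0, "az": 0},
  {"dx": 0, "dy": 0, "dz": -2, "ax": 0, "ay": 0, "az": 0},
  {"dx": 0, "dy": 0, "dz": -2, "ax": 0, "ay": 0, "az": 0},
])

```text
time_s: 18.45
tool_pos: [0.5908, 0.1851, 0.1806]
ee_rot: [[0.959, -0.285, -0.001], [-0.285, -0.959, -0.0], [-0.001, 0.0, -1.0]]
wrist_force: [-2.5, 4.3, -9.8]
grip_width: 0.389
```

```bash
python3 ws.py h1; python3 ws.py h1s scene; python3 - <<'E'
import cv2
im=cv2.imread("pics/h1s.png"); cv2.imwrite("pics/h1z.png",cv2.resize(im[120:280,290:470],None,fx=3.7,fy=3.7))
E
python3 plan.py 0.5905 0.184 0.18 -16.4
```

```text
t 18.55 pos [0.5908 0.1851 0.1806] yaw -16.56 grip 0.386 F [ -1.7   4.4 -10.8]
d [0.  1.1 0.6] rot [ 0.02  0.03 -0.16] rows>= 0.0
```

View pics/h1.png

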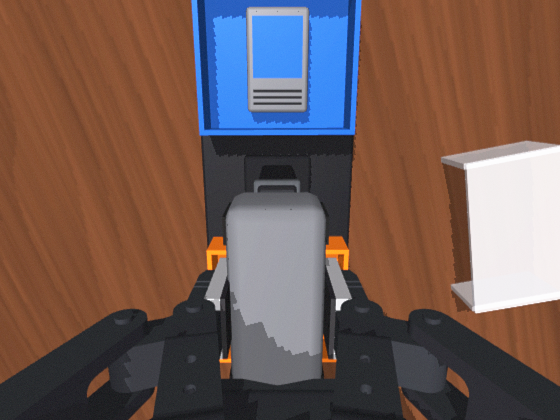

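View pics/h1z.png

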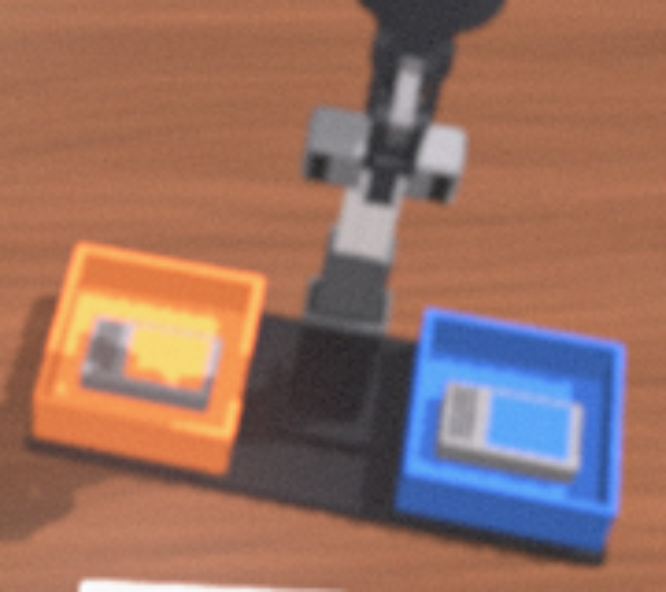

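```bash
python3 - <<'E'
from cell import ctrl
print(ctrl.sign_off())
E
```

```text
the job is handed in; nothing more can be done
None
```

I put both cartridges in the bins of their colours and handed the job in at about 18.6 s. The gripper was still holding the extended handle with the button squeezed. No verdict was reported.

**Last checks:**
- **Cartridges:** The scene camera shows each one flat, label up, in its own bin. I set them down onto the bin floor, feeling 12–15 N of contact before letting go.
- **Button:** The gripper closed to a reading of 0.39, about 33 mm, which matches the 34 mm bar with the button pressed flush.
- **Handle:** The tool rose 100.2 mm, and the downward pull climbed over the last 1.4 mm, which fits the hard end of the second stop. In the wrist view the bar sits in the same place in the fingers as before the pull, so it did not slip.
- **Other objects:** I saw no contact with the riser, coaster or racked cartridges, but I did not measure them again at the end.

**A reading that disagreed:** The fingertips were about 25–30 mm behind the reported TCP. My first attempt on the orange cartridge closed on air above it. I then used camera views and contact force to set the heights. Reported height also varied by up to 4 mm between places.

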